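# Free the sandwich grill's lower plate with the fork tool

## Task

The sandwich grill's lower plate has to come out for washing. Take the two-pronged fork tool from the tool stand, set its prongs over the sprung bar in the recess at the grill's front edge, and push the bar's collar sideways against its spring until the plate's front edge springs up. Let the bar spring back, leave the plate lying in the grill, and hang the fork back in a slot of the stand without disturbing the things around.

Things in the scene. Friction and masses are not known exactly. Their poses are not given: they have to be found in the camera images.
- grill: Steel and black sandwich grill, fixed, opened out flat, 280 mm wide (y). Origin: centre of the lower half's underside; this half spans x -125 to +125 mm, 62 mm high. x points from the user's bow handle (reaching x = -158, 48 mm high) to the lid, which lies flat at x 135 to 418 mm, 60 mm high. The sprung bar runs along y in a recess in the front deck.
- recess (a point): Middle of the recess floor in the grill's front deck, at grill (-95, 30, 20) mm, axes as the grill's. The recess is open above, 46 mm wide (x), y -82 to +82 mm from here, deck 42 mm above its floor. The bar (6 mm steel) lies along y right above this point, axis 26 mm above the floor. Fixed cheeks, 18 mm wide in x, 36 mm high, carry it at y -50 to -44 and 58 to 64 mm from here.
- bar (a joint): Travel of the bar along the grill's +y, m: 0 at rest (nose through the plate's lug eye), stop at 0.018. The spring pushes back with 3 N at rest, 6.6 N at the stop; friction in the eye adds up to about 3 N. The nose leaves the eye after 8 to 11 mm; the plate's front edge then springs up by itself, and the bar returns beneath the eye when let go.
- collar (a point): Centre of the pushing face of the bar's collar, on the bar's axis; rides with the bar. At rest at grill (-95, 30, 46) mm. The collar is a steel disc, 24 mm diameter, 6 mm thick; the face looks to the grill's -y, where 44 mm of bare bar lie open from above up to the nearer cheek. Behind it: sleeve and coil spring. Axes as the grill's.
- plate: Removable ribbed lower plate, dark cast metal, 160 x 230 x 16 mm, 0.55 kg, loose in its well, rear tabs under the grill's rear lip. Origin: centre of its underside, at grill (16, 0, 46) mm when latched. The lug eye on its front edge (grill y -34 to -26 mm) is held down by the bar's nose against a leaf spring.
- plate_front (a point): Point on the plate's front edge beside the lug; its height in the grill frame is 56 mm latched and about 72 mm when sprung up.
- stand: Bamboo tool stand, fixed, 90 x 250 mm (x, y), top at z = 80 mm, open below at front and back. Origin: centre of its underside. Top board 10 mm thick with three slots, 12 mm (x) by 40 mm (y), centred at y = -70, 0 and +70 mm. One tool hangs in each by its bolster.
- fork: Fork tool, upright, starts in any slot of the stand. Origin: centre of the bolster's underside, level with the stand's top. Bolster 30 x 32 x 5 mm; black rectangular handle with rivets, 20 mm (x) by 26 mm (y), z 5 to 75 mm. Steel blade 4 mm thick (x), 28 mm wide (y), down to z = -50 mm, its lower 26 mm split into two 7 mm prongs with a 14 mm gap. Hangs with its axes as the stand's. 0.11 kg.
- fork_tip (a point): Midpoint between the fork's prong tips, 50 mm below the fork's origin. Site axes as the fork's.
- scraper: Bystander hanging in the stand: scraper with round pale wooden handle (23 mm diameter, 68 mm high) and plain blade. Origin at the underside of its bolster.
- brush: Bystander hanging in the stand: brush with round waisted black handle, 72 mm high. Origin at the underside of its bolster.
- mug: Bystander: white mug, 84 mm diameter, 95 mm high, behind the stand (+x).
- jar: Bystander: glass jar, 72 mm diameter, 100 mm high, behind the stand.
- mill: Bystander: dark wooden pepper mill, 54 mm diameter, 140 mm high, behind the stand.
- saltcellar: Bystander: small white bowl, 64 mm diameter, 35 mm high, in front of the grill (-x side).
Not all that is in view belongs to the job. Leave any purple or turquoise look-alike of the fork alone.

How it is judged:
On the way, in this order (a step that is already met when the one before it is completed fails the run):
1. the fork is lifted out of the stand (z of fork in the frame of stand above 0.125 m), for 0.1 s.
2. the bar is pushed back by at least 8 mm with the fork on it (value of joint bar above 0.008 m and contact force between fork and bar above 1 N), for 0.1 s.
3. the plate's front edge has sprung up and the bar is back home (z of plate_front in the frame of grill above 0.064 m and value of joint bar below 0.003 m), for 0.2 s.
At the end, for the whole second after the job is handed in: The plate lies in the grill with its front edge sprung up by 8 mm or more (not lifted out), the bar is back within 3 mm of rest, and the fork hangs upright in a slot of the stand, its bolster down on the top board to within 6 mm; all at rest (all of step 3 and z of plate_front in the frame of grill below 0.085 m and horizontal distance between plate_front and collar below 0.085 m and z of fork in the frame of stand between 0.075 and 0.086 m and angle between fork's own z axis and vertical below 0.15 rad and x of fork in the frame of stand between -0.02 and 0.02 m and y of fork in the frame of stand between -0.09 and 0.09 m and linear speed of each of fork, plate below 0.02 m/s); the robot touches nothing.
It fails at once if a bystander on the worktop is shoved more than 30 mm (distance of any of mug, jar, mill, saltcellar from where it was at the start of the episode above 0.03 m).
It fails at once if the scraper or the brush is taken or knocked out of its slot (distance of any of scraper, brush from where it was at the start of the episode above 0.025 m).
It also fails if it takes over 54 s, if anything falls off the work surface, if the arm or the gripper's body presses on something with over 40 N, if the wrist force passes 120 N, or if a joint passes its speed limit or range.

## Robot

A 6-joint arm with a two-finger parallel gripper is mounted at the origin on the work surface. World frame = base frame: x ahead of the robot, y to its left, z up, the work surface at z = 0. Lengths are in m, angles in rad, forces in N, time in s.
With the tool pointing down it reaches from about 0.35 to 0.85 m from the base axis. Payload 8.1 kg.
Tool frame: the origin (TCP) lies at the very end of the fingers, on their centre line; the grasp point (between the pads) lies 19 mm behind it; z points along the fingers, y is the direction in which the jaws open and shut (so a half turn about z gives the same grasp; the last joint's range is limited). The gripper opens to 93 mm and grips with 3 to 60 N. Pads are 15 mm wide; open, the fingers measure 128 mm over their backs; the gripper's body (75 mm by 188 mm) begins 65 mm behind the grasp point.
Start: joints at [-1.213, 0.13, 1.488, -0, 1.523, -0.085], TCP at [0.257, -0.542, 0.219] pointing down, gripper open.
Joint ranges: [-2.96, 2.96], [-0.89, 2.26], [0.02, 2.5], [-1.34, 4.48], [0, 2.73], [-2.66, 2.66]. Speed limits (rad/s): [2.39, 2.39, 2.79, 3.14, 3.14, 3.14].

## Interface

Orientations are given as a rotation vector (axis times angle).
In Python, from plant import * gives the robot as it stands.
- The arm moves only by the tool apply_moves, never from a script. Its argument "commands" is one flat list of numbers, 7 for each row, row after row: the shift along the world's x, y, z in cm, then the turn, a rotation vector about the world's x, y, z in rad, then the finger opening in cm, from 0 to 9.3. A call has 1 to 8 rows; each row shifts and turns the pose as measured when the row begins; what a row does not reach is not made up. A row lasts 1/8 s, in which the tool goes at most 62.5 mm and 10.7 degrees, less where a joint would pass 70% of its speed; a pose out of reach is approached as far as the arm can. A call with a gripper value outside its range is refused whole. The fingers move at their own pace and stop on an object; "squeeze" is the grip in N (left out, the last holds). Time passes only in rows, so rows that do not move let the fingers close. It gives the time, the measured TCP pose, the force and the opening at its end, in the units of the state.
- read_state(): the state, without advancing time (a new reading comes with each control period).
- read_camera(name): name is "scene" or "top" or "wrist"; returns (picture, depth): 420x560x3 uint8, blue, green, red; 420x560 float32, m along the optical axis (not along the pixel's ray), 0 where there is no reading.
- camera_model(name): a dict with "intrinsics" (3x3 intrinsics, pixels), "R" (3x3) and "t" (3): a world point X has camera coordinates R X + t. Camera axes: x right, y down, z forward; pixel columns grow to the right and rows downward; lengths in m; the calibration is good to about 2 mm. The wrist camera is an equidistant fisheye: a pixel r from the principal point sees the ray r / f radians off the axis. A picture is of the moment at which its call begins: read the wrist's pose just before it. camera_model takes no time and is no camera call; for the wrist camera it gives the pose at the moment of the call.
- close_job(): hands the job in, once; it reports no verdict.
Trained networks look in the newest picture that a camera, given by its name, has taken for a name from the list of things; names that differ only in an ending like _2 or _b are one class to them, and where a whole thing is asked for, a point or a joint stands for the part that bears it (a point fixed in the world has none). Each returns a list of dicts, best first, with "conf" (0 to 1); they miss things now and then, are a little off and sometimes report something else, mostly with a low value. They report only what shows in the picture. A call takes as long as a camera call. They do not tell look-alikes from the thing itself.
- find_in(query, camera): "point" ([x, y, z] in m, in the coordinates of the camera as it stood for that picture, good to about 4 mm: the middle of the surface that is visible of it).
- cut_out(query, camera): "mask" (420x560 bool, what is visible of it).
- spot_point(query, camera): "point" ([x, y, z] in m, in the coordinates of the camera as it stood for that picture, good to about 4 mm: a listed point, or the origin of a listed thing).
The state is a dict: "t": time; "q": joint angles; "dq": joint speeds; "joint_torque": joint torques, N m; "tool_pos": TCP position; "orientation": TCP orientation; "force": force on the tool from outside, world axes, zero at the start; "wrist_torque": the same for the moment, N m; "opening": finger opening in m.
Only numpy, scipy, OpenCV 4.12 (cv2) and the standard library are available. Lean on these libraries where they do the work, as an engineer would, in place of code of your own. Each camera call takes 0.05 s, during which the arm holds its last target. There are 200 camera calls.

## Working session

There is one attempt and no reset: what is moved stays moved. The work goes in short steps, Python scripts to look and compute and a tool call to move; the robot and the scene stay as the last step left them, time stands still between calls to the robot, and variables do not carry over. Pictures are saved under pics/ and viewed, about 8 in all and at most 12, crops included, and the job is handed in when it is done.

Besides the shell and the picture viewer there is one more tool, called after "Request:" as name(argument=value, ...) on one line, values as JSON. apply_moves: Moves the arm, as the interface text tells. Its arguments: {"type":"object","properties":{"commands":{"type":"array"},"squeeze":{"type":"number"}},"required":["commands"]}

```bash
mkdir -p pics; ls
cat > h.py <<'E'
from plant import *
import numpy as np, cv2
def w(cam,p):
    m=camera_model(cam); return np.array(m["R"]).T@(np.array(p)-np.array(m["t"]))
def spots(names,cam,fn=spot_point):
    for n in names:
        for r in fn(n,cam)[:4]:
            if r["conf"]>.2: 
                m=camera_model(cam); P=np.array(r["point"]); uv=np.array(m["intrinsics"])@P; uv=uv[:2]/uv[2]
                print(cam,n,round(r["conf"],2),w(cam,P).round(4),uv.round())
E
python3 - <<'E'
from h import *
s=read_state(); print(s["t"],s["tool_pos"],s["orientation"],s["opening"])
a,_=read_camera("top"); b,_=read_camera("scene")
cv2.imwrite("pics/top.png",a); cv2.imwrite("pics/scene.png",b)
for c in ("top","scene"): spots(["grill","recess","collar","plate_front","stand","fork","scraper","brush"],c)
print(read_state()["t"])
E
```

```text
pics
0.0 [ 0.25687271 -0.54158866  0.21760125] [-3.06313864e+00 -6.89438136e-01  3.93400951e-04] 0.09272460865198938
top recess 0.73 [0.5103 0.254  0.0222] [163. 214.]
top collar 0.71 [0.5146 0.2479 0.0485] [162. 211.]
top plate_front 0.83 [0.5348 0.1832 0.0569] [192. 202.]
top stand 0.77 [ 0.5497 -0.2095 -0.0008] [368. 201.]
top fork 0.77 [ 0.4001 -0.2065  0.0545] [372. 268.]
top fork 0.71 [ 0.4085 -0.1191  0.0462] [331. 263.]
top fork 0.7 [ 0.4    -0.2803  0.0513] [406. 268.]
top fork 0.65 [ 0.5453 -0.2085  0.0808] [375. 199.]
top scraper 0.61 [0.5342 0.186  0.0534] [191. 202.]
top scraper 0.51 [ 0.5257 -0.2764  0.0815] [407. 209.]
top brush 0.71 [ 0.5568 -0.1382  0.0819] [342. 193.]
top brush 0.71 [ 6.834e-01 -1.403e-01 -5.000e-04] [338. 144.]
scene grill 0.8 [ 0.6049  0.2104 -0.0021] [392. 258.]
scene recess 0.63 [0.5138 0.2568 0.0202] [410. 223.]
scene recess 0.52 [0.6176 0.2103 0.0447] [395. 244.]
scene collar 0.66 [0.5132 0.2499 0.043 ] [408. 214.]
scene plate_front 0.74 [0.5381 0.1874 0.0569] [380. 216.]
scene stand 0.95 [ 0.544  -0.2112  0.0016] [192. 237.]
scene stand 0.67 [ 4.005e-01  3.385e-01 -2.000e-04] [437. 202.]
scene stand 0.41 [ 0.5295 -0.2743  0.0783] [159. 204.]
scene fork 0.8 [ 0.4033 -0.2806  0.0444] [171. 185.]
scene fork 0.79 [ 0.3989 -0.2059  0.0497] [203. 182.]
scene fork 0.58 [ 0.4015 -0.1188  0.051 ] [240. 183.]
scene fork 0.56 [ 0.5497 -0.2106  0.0771] [187. 210.]
scene scraper 0.72 [ 0.5294 -0.2743  0.079 ] [158. 203.]
scene scraper 0.57 [ 0.606   0.2101 -0.0071] [392. 261.]
scene scraper 0.45 [0.5109 0.2499 0.0426] [407. 214.]
scene brush 0.82 [ 0.5613 -0.1428  0.08  ] [219. 212.]
0.9
```

Run:
```python
import cv2,numpy as np
a=cv2.imread("pics/top.png");b=cv2.imread("pics/scene.png")
c=np.vstack([cv2.resize(a[120:320,100:500],(800,400),interpolation=3)]);cv2.imwrite("pics/v1.png",c)
c=cv2.resize(b[130:330,120:520],(800,400),interpolation=3);cv2.imwrite("pics/v2.png",c)
```

```text
(no output)
```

View pics/v1.png

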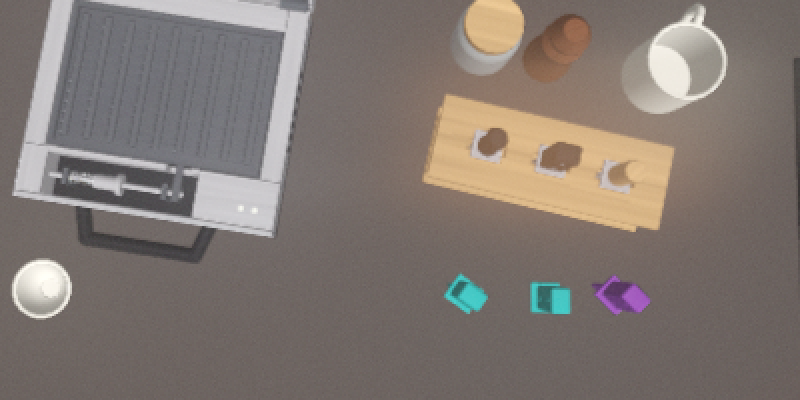

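View pics/v2.png

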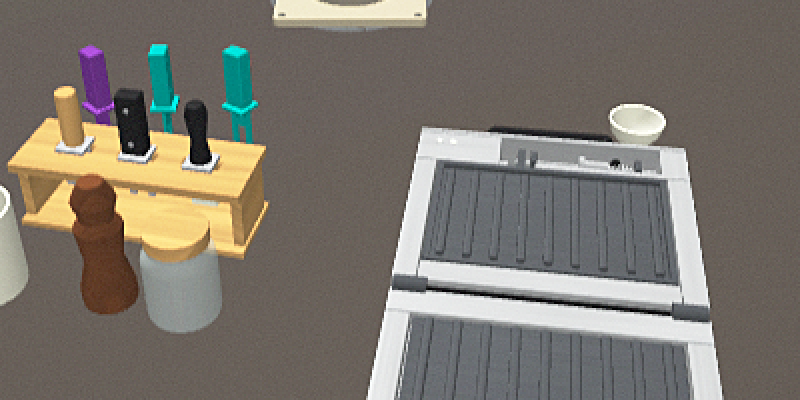

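The real fork is the black riveted handle in the middle slot, at scene crop (130,125), i.e. scene pixel about (187,200). The other candidates are turquoise at (160,75) and (237,78) and purple at (95,78). These are look-alikes standing outside the stand. The scraper is pale and round at (68,118), and the brush is black and waisted at (197,132). The collar is at top crop (120,185). Next I'll get the grill and stand yaw, plus an enlarged crop to confirm the fork.

Run:
```python
from h import *
P=[]
for c in ("top","scene"):
    img,d=read_camera(c); m=camera_model(c); K=np.array(m["intrinsics"])
    v,u=np.nonzero(d>0); z=d[v,u]; X=np.c_[(u-K[0,2])/K[0,0]*z,(v-K[1,2])/K[1,1]*z,z]
    P.append((X-np.array(m["t"]))@np.array(m["R"]))
    if c=="scene": big=cv2.resize(img[165:250,125:265],(700,425),interpolation=3)
    Q=P[-1]
    def rect(mask,n):
        q=Q[mask]; (cx,cy),(a,b),an=cv2.minAreaRect(q[:,:2].astype(np.float32)); print(c,n,len(q),round(cx,4),round(cy,4),round(a,3),round(b,3),round(an,2))
    g=(Q[:,2]>.052)&(Q[:,2]<.068)&(Q[:,1]>0.03)&(Q[:,0]>.45)&(Q[:,0]<1.1); rect(g,"grill")
    g2=g&(Q[:,0]<.735)&(Q[:,2]>.058); rect(g2,"lower")
    s=(abs(Q[:,2]-.08)<.004)&(Q[:,1]<-.05)&(Q[:,1]>-.36)&(Q[:,0]>.46)&(Q[:,0]<.63); rect(s,"stand")
    f=(Q[:,2]>.1)&(Q[:,2]<.2)&(abs(Q[:,1]+.21)<.035)&(abs(Q[:,0]-.547)<.035); print("handle",f.sum(),Q[f].min(0),Q[f].max(0))
    mm=(Q[:,2]>.1)&(Q[:,0]>.58)&(Q[:,0]<.7)&(abs(Q[:,1]+.21)<.06); print("mill",Q[mm].min(0),Q[mm].max(0)) if mm.any() else 0
spots(["collar","plate_front","fork","fork_tip","brush","scraper","mill"],"scene")
cv2.imwrite("pics/v3.png",big)
```

```text
top grill 25992 0.7487 0.3506 0.605 0.522 81.77
top lower 9053 0.616 0.206 0.281 0.278 81.8
top stand 4093 0.5721 -0.2196 0.258 0.153 77.6
handle 223 [ 0.53035316 -0.22331396  0.10052055] [ 0.55323169 -0.19454608  0.15915125]
mill [ 0.6480755  -0.24059695  0.10003449] [ 0.69966396 -0.15099482  0.14319674]
scene grill 33562 0.7319 0.1899 0.281 0.514 81.88
scene lower 7513 0.6155 0.2067 0.28 0.279 82.01
scene stand 2584 0.5704 -0.2179 0.26 0.153 78.58
handle 411 [ 0.5329953  -0.22268691  0.10041636] [ 0.55815023 -0.19368368  0.15742971]
mill [ 0.66190215 -0.23817664  0.10004714] [ 0.69984248 -0.15019606  0.14293894]
scene collar 0.42 [0.514  0.2486 0.0432] [407. 214.]
scene plate_front 0.83 [0.5349 0.1853 0.0557] [379. 215.]
scene fork 0.79 [ 0.3955 -0.2044  0.0544] [204. 180.]
scene fork 0.78 [ 0.403  -0.1199  0.0487] [240. 184.]
scene fork 0.72 [ 0.5462 -0.2057  0.0765] [190. 209.]
scene fork 0.43 [0.6164 0.2079 0.0445] [394. 244.]
scene fork_tip 0.98 [ 0.4013 -0.1198  0.0017] [241. 200.]
scene fork_tip 0.74 [ 0.3991 -0.2098 -0.0005] [204. 200.]
scene fork_tip 0.62 [ 0.4029 -0.2809 -0.0005] [174. 201.]
scene fork_tip 0.55 [ 0.6055  0.2128 -0.0028] [394. 259.]
scene brush 0.62 [ 0.5576 -0.1405  0.0811] [220. 211.]
scene scraper 0.72 [ 0.5297 -0.2741  0.0781] [159. 204.]
scene mill 0.84 [ 0.6728 -0.22   -0.0019] [175. 279.]
scene mill 0.24 [ 0.5286 -0.2755  0.0778] [158. 204.]
```

View pics/v3.png

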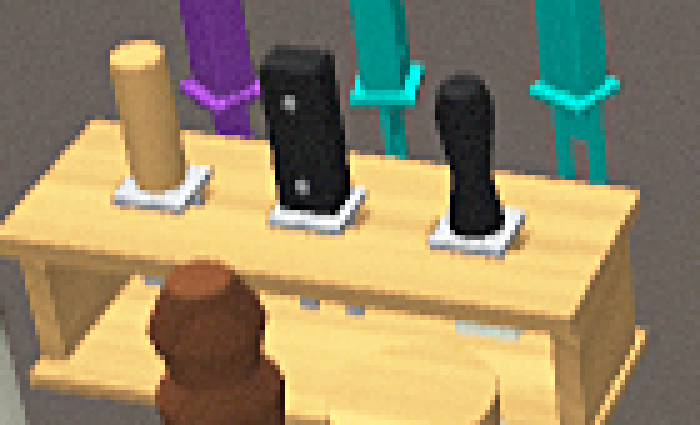

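The crop confirms it: black rectangular handle with rivets at (305,130), with prongs showing under the top board. Moving above it.

Request:
apply_moves(commands=[3.6, 4.2, 0.3, 0, 0, 0.114, 5, 3.6, 4.2, 0.3, 0, 0, 0.114, 5, 3.6, 4.2, 0.3, 0, 0, 0.114, 5, 3.6, 4.2, 0, 0, 0, 0.114, 5, 3.6, 4.2, 0, 0, 0, 0.114, 5, 3.6, 4.2, 0, 0, 0, 0.114, 5, 3.6, 4.2, 0, 0, 0, 0.114, 5, 3.6, 4.2, 0, 0, 0, 0.114, 5], squeeze=50)

```text
t: 2.35
tool_pos: [0.5498, -0.1983, 0.2288]
orientation: [2.424, 1.992, 0.002]
force: [1.5, -0.4, -0.0]
opening: 0.0499
```

```bash
cat >> h.py <<'E'
from scipy.spatial.transform import Rotation as Ro
def st():
    s=read_state(); R=Ro.from_rotvec(s["orientation"]).as_matrix()
    print("t",round(s["t"],2),"tcp",np.round(s["tool_pos"],4),"az_y",round(np.degrees(np.arctan2(R[1,1],R[0,1])),2),"z",R[:,2].round(3),"open",round(s["opening"],4),"F",np.round(s["force"],1))
    return s
E
python3 - <<'E'
from h import *
st()
img,d=read_camera("wrist"); cv2.imwrite("pics/v4.png",img)
for r in spot_point("fork","wrist")[:4]: print(r["conf"],w("wrist",r["point"]).round(4))
for r in spot_point("scraper","wrist")[:2]: print("s",r["conf"],w("wrist",r["point"]).round(4))
for r in spot_point("brush","wrist")[:2]: print("b",r["conf"],w("wrist",r["point"]).round(4))
E
```

```text
t 2.35 tcp [ 0.5498 -0.1983  0.2288] az_y -11.17 z [ 0.003 -0.002 -1.   ] open 0.0499 F [ 1.5 -0.4 -0. ]
0.91 [ 0.4036 -0.2018  0.0498]
0.89 [ 0.4041 -0.1149  0.0529]
0.76 [ 0.4089 -0.2777  0.0505]
0.72 [ 0.5501 -0.2023  0.0804]
s 0.95 [ 0.525  -0.2738  0.0806]
```

View pics/v4.png

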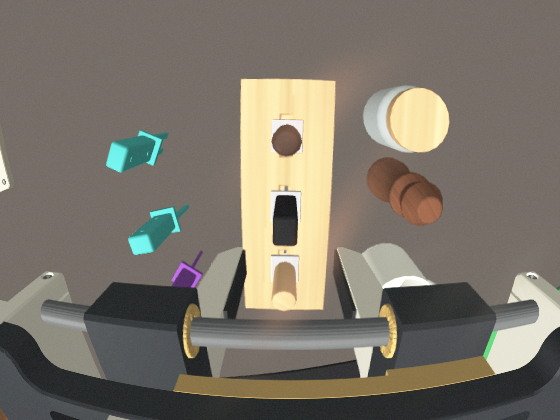

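The wrist view shows the black handle at (286,220) in the middle slot, with the stand edges upright in the picture, so the jaws are aligned. I'll measure the handle from this depth image.

```bash
cat >> h.py <<'E'
def wcloud():
    m=camera_model("wrist"); K=np.array(m["intrinsics"]); img,d=read_camera("wrist")
    v,u=np.mgrid[:d.shape[0],:d.shape[1]]; x=(u-K[0,2])/K[0,0]; y=(v-K[1,2])/K[1,1]; r=np.hypot(x,y)+1e-9
    k=np.tan(np.clip(r,0,1.5))/r; X=np.stack([x*k*d,y*k*d,d],-1)
    return img,d,(X-np.array(m["t"]))@np.array(m["R"])
E
python3 - <<'E'
from h import *
img,d,W=wcloud()
for n,(a,b,c,e) in {"fork":(185,250,265,308),"brush":(115,165,265,308),"scr":(250,305,265,308)}.items():
    q=W[a:b,c:e].reshape(-1,3); q=q[(q[:,2]>.142 if n=="fork" else q[:,2]>.135)&(q[:,2]<.18)]
    print(n,len(q),cv2.minAreaRect(q[:,:2].astype(np.float32)),q[:,2].max()) if len(q)>5 else print(n,len(q))
q=W[80:310,240:336].reshape(-1,3); q=q[abs(q[:,2]-.08)<.004]; print("stand",cv2.minAreaRect(q[:,:2].astype(np.float32)))
E
```

```text
fork 812 ((0.5452299118041992, -0.20620214939117432), (0.025282466784119606, 0.01937888376414776), 78.06159210205078) 0.15777436839758804
brush 702 ((0.5600707530975342, -0.13841009140014648), (0.02253780886530876, 0.023282110691070557), 32.99507522583008) 0.1543821723734162
scr 471 ((0.5308166146278381, -0.27154356241226196), (0.016553355380892754, 0.02297188900411129), 74.98966979980469) 0.15011081716827845
stand ((0.5447785258293152, -0.2072407454252243), (0.24962133169174194, 0.0908181369304657), 77.724609375)
```

Request:
apply_moves(commands=[-0.45, -0.85, 0, 0, 0, -0.019, 5, 0, 0, -4, 0, 0, 0, 5, 0, 0, -4, 0, 0, 0, 5, 0, 0, -4, 0, 0, 0, 5, 0, 0, -0.9, 0, 0, 0, 5, 0, 0, 0, 0, 0, 0, 5])

```text
t: 3.35
tool_pos: [0.5392, -0.2197, 0.0995]
orientation: [2.463, 1.936, 0.001]
force: [0.6, -0.3, 0.0]
opening: 0.0496
```

```bash
python3 -c "
from h import *
st()"
```

```text
t 3.35 tcp [ 0.5392 -0.2197  0.0995] az_y -13.66 z [ 0.005 -0.006 -1.   ] open 0.0496 F [ 0.6 -0.3  0. ]
```

Request:
apply_moves(commands=[0.6, 1.3, 0, 0, 0, 0.022, 5, 0, 0, 0, 0, 0, 0, 5])

```text
t: 3.6
tool_pos: [0.5473, -0.2074, 0.1032]
orientation: [2.438, 1.961, 0.004]
force: [0.2, 0.6, 0.7]
opening: 0.0502
```

```bash
python3 -c "
from h import *
st()"
```

```text
t 3.6 tcp [ 0.5473 -0.2074  0.1032] az_y -12.39 z [ 0.01  -0.008 -1.   ] open 0.0502 F [0.2 0.6 0.7]
```

Request:
apply_moves(commands=[-0.2, 0.1, -0.2, 0.008, 0.01, 0, 5, 0, 0, 0, 0, 0, 0, 1.5, 0, 0, 0, 0, 0, 0, 1, 0, 0, 0, 0, 0, 0, 1, 0, 0, 0, 0, 0, 0, 1, 0, 0, 0, 0, 0, 0, 1])

```text
t: 4.35
tool_pos: [0.5466, -0.2064, 0.1033]
orientation: [2.445, 1.968, 0.002]
force: [0.4, -0.4, 1.1]
opening: 0.0199
```

```bash
python3 -c "
from h import *
st()"
```

```text
t 4.35 tcp [ 0.5466 -0.2064  0.1033] az_y -12.33 z [ 0.002 -0.001 -1.   ] open 0.0199 F [ 0.4 -0.4  1.1]
```

Request:
apply_moves(commands=[0, 0, 1.5, 0, 0, 0, 1, 0, 0, 2.5, 0, 0, 0, 1, 0, 0, 3.5, 0, 0, 0, 1, 0, 0, 3.5, 0, 0, 0, 1, 0, 0, 3, 0, 0, 0, 1, 0, 0, 0, 0, 0, 0, 1])

```text
t: 5.1
tool_pos: [0.5454, -0.206, 0.2511]
orientation: [2.445, 1.968, 0.002]
force: [0.3, -0.2, -1.0]
opening: 0.0199
```

```bash
python3 -c "
from h import *
st()"
```

```text
t 5.1 tcp [ 0.5454 -0.206   0.2511] az_y -12.35 z [ 0.003 -0.002 -1.   ] open 0.0199 F [ 0.3 -0.2 -1. ]
```

Request:
apply_moves(commands=[-0.3, 4.3, 0, 0, 0, 0.165, 1, -0.3, 4.3, 0, 0, 0, 0.165, 1, -0.3, 4.3, 0, 0, 0, 0.165, 1, -0.3, 4.3, 0, 0, 0, 0.165, 1, -0.3, 4.3, 0, 0, 0, 0.165, 1, -0.3, 4.3, 0, 0, 0, 0.165, 1, -0.4, 4.3, 0, 0, 0, 0.165, 1, -0.4, 4.3, 0, 0, 0, 0.165, 1])

```text
t: 6.1
tool_pos: [0.5125, 0.1451, 0.2391]
orientation: [-0.669, -3.061, 0.009]
force: [0.0, 0.3, -1.6]
opening: 0.0196
```

Request:
apply_moves(commands=[-0.3, 4.3, 0, 0, 0, 0.165, 1, -0.3, 3.5, 0, 0, 0, 0.14, 1, 0, 0, 0, 0, 0, 0, 1])

```text
t: 6.48
tool_pos: [0.503, 0.2277, 0.234]
orientation: [-0.172, -3.123, 0.014]
force: [-0.1, -0.1, -1.0]
opening: 0.0194
```

Run:
```python
from h import *
st()
img,d,W=wcloud(); cv2.imwrite("pics/v5.png",img)
for n in("collar","recess","plate_front","fork_tip","fork"):
    for r in spot_point(n,"wrist")[:2]: print(n,round(r["conf"],2),w("wrist",r["point"]).round(4))
st()
```

```text
t 6.47 tcp [0.503  0.2277 0.234 ] az_y 83.72 z [-0.014 -0.008 -1.   ] open 0.0194 F [-0.1 -0.1 -1. ]
collar 0.51 [0.517  0.2522 0.0173]
recess 0.77 [0.5179 0.2496 0.0185]
recess 0.72 [ 5.453e-01 -2.145e-01 -4.000e-04]
plate_front 0.83 [0.5386 0.1883 0.06  ]
plate_front 0.49 [0.5177 0.2526 0.0226]
fork_tip 0.91 [ 0.404  -0.1197  0.002 ]
fork_tip 0.69 [0.5078 0.2199 0.1635]
fork 0.92 [0.5073 0.2244 0.2109]
fork 0.79 [ 0.3996 -0.1172  0.0561]
t 6.78 tcp [0.5046 0.2247 0.2356] az_y 83.33 z [-0.012 -0.008 -1.   ] open 0.0201 F [-0.9  1.3 -0.4]
```

View pics/v5.png

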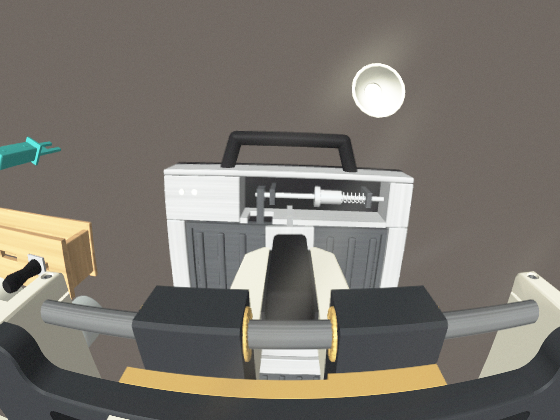

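The wrist view shows the bare bar at columns 276–313, row 195, the collar at (318,195), the spring right of it and the near cheek at (272,195). I'll measure these by depth.

Run:
```python
from h import *
st(); img,d,W=wcloud()
for c in range(256,386,4):
    col=W[180:212,c]; z=col[:,2]; k=z>.033; 
    j=np.nonzero(k)[0]
    j=[i for i in j if 184<=180+i<=206]
    print(c,[(180+i,*(col[i]*1000).round(0).astype(int)) for i in j if z[i]<.061][::2][:6])
q=W[160:290,150:420].reshape(-1,3); q=q[(q[:,2]>.059)&(q[:,2]<.068)&(q[:,1]>.03)]; print(cv2.minAreaRect(q[:,:2].astype(np.float32)))
```

```text
t 6.78 tcp [0.5046 0.2247 0.2356] az_y 83.33 z [-0.012 -0.008 -1.   ] open 0.0201 F [-0.9  1.3 -0.4]
256 []
260 [(np.int64(186), np.int64(497), np.int64(192), np.int64(55)), (np.int64(188), np.int64(499), np.int64(192), np.int64(57)), (np.int64(190), np.int64(501), np.int64(192), np.int64(58)), (np.int64(192), np.int64(503), np.int64(192), np.int64(57)), (np.int64(194), np.int64(505), np.int64(191), np.int64(59)), (np.int64(196), np.int64(508), np.int64(191), np.int64(56))]
264 [(np.int64(184), np.int64(497), np.int64(196), np.int64(43)), (np.int64(186), np.int64(498), np.int64(196), np.int64(53)), (np.int64(188), np.int64(499), np.int64(197), np.int64(58)), (np.int64(190), np.int64(501), np.int64(196), np.int64(58)), (np.int64(192), np.int64(503), np.int64(196), np.int64(57)), (np.int64(194), np.int64(506), np.int64(196), np.int64(57))]
268 [(np.int64(190), np.int64(504), np.int64(200), np.int64(48)), (np.int64(192), np.int64(506), np.int64(199), np.int64(48)), (np.int64(194), np.int64(508), np.int64(199), np.int64(50))]
272 [(np.int64(190), np.int64(505), np.int64(204), np.int64(46
[... 7174 characters left out ...]
525), np.int64(321), np.int64(49))]
380 [(np.int64(194), np.int64(523), np.int64(326), np.int64(48)), (np.int64(196), np.int64(525), np.int64(326), np.int64(49)), (np.int64(198), np.int64(527), np.int64(326), np.int64(48))]
384 [(np.int64(184), np.int64(515), np.int64(336), np.int64(34)), (np.int64(191), np.int64(523), np.int64(335), np.int64(33)), (np.int64(195), np.int64(524), np.int64(331), np.int64(49)), (np.int64(197), np.int64(526), np.int64(331), np.int64(49)), (np.int64(199), np.int64(532), np.int64(334), np.int64(38)), (np.int64(201), np.int64(535), np.int64(334), np.int64(37))]
((0.5545733571052551, 0.21735277771949768), (0.2803860902786255, 0.15016275644302368), 81.78578186035156)
```

Request:
apply_moves(commands=[0.6, 0.6, 0, 0.008, -0.012, -0.026, 1, 0, 0, -3, 0, 0, 0, 1, 0, 0, -3, 0, 0, 0, 1, 0, 0, -2, 0, 0, 0, 1, 0, 0, 0, 0, 0, 0, 1])

```text
t: 7.45
tool_pos: [0.5137, 0.2301, 0.1554]
orientation: [0.24, 3.126, 0.006]
force: [0.2, -0.4, -0.2]
opening: 0.0196
```

```bash
python3 -c "
from h import *
st()"
```

```text
t 7.45 tcp [0.5137 0.2301 0.1554] az_y 81.2 z [ 0.007  0.004 -1.   ] open 0.0196 F [ 0.2 -0.4 -0.2]
```

Request:
apply_moves(commands=[-0.25, 0.1, -0.5, -0.004, 0.007, 0.011, 1, 0, 0, 0, 0, 0, 0, 1])

```text
t: 7.7
tool_pos: [0.5123, 0.2315, 0.1521]
orientation: [0.224, 3.132, 0.001]
force: [-0.5, 0.0, -1.2]
opening: 0.0194
```

Run:
```python
from h import *
st()
img,d,W=wcloud(); st()
b,_=read_camera("scene")
cv2.imwrite("pics/v6.png",np.vstack([cv2.resize(img[110:290,160:420],(650,450),interpolation=3)]))
t,dt=read_camera("top")
cv2.imwrite("pics/v7.png",np.hstack([cv2.resize(t[170:240,110:230],(400,233),interpolation=3),cv2.resize(b[170:240,340:460],(400,233),interpolation=3)]))
```

```text
t 7.7 tcp [0.5123 0.2315 0.1521] az_y 81.8 z [ 0.002  0.    -1.   ] open 0.0194 F [-0.5  0.  -1.2]
t 7.75 tcp [0.5127 0.2316 0.1527] az_y 81.79 z [ 0.003  0.001 -1.   ] open 0.0199 F [ 0.1  0.7 -1.1]
```

View pics/v6.png

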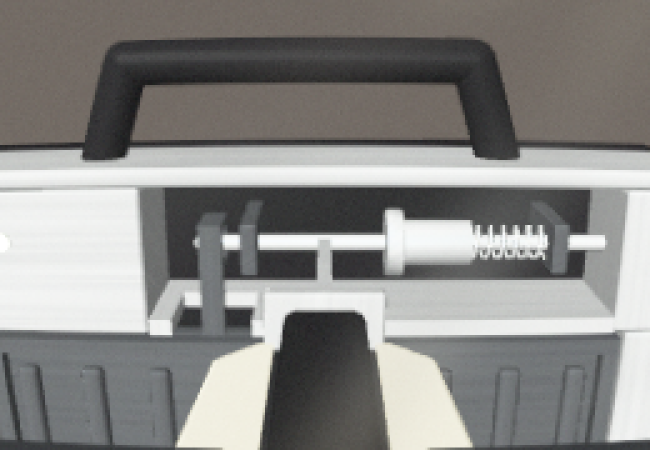

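View pics/v7.png

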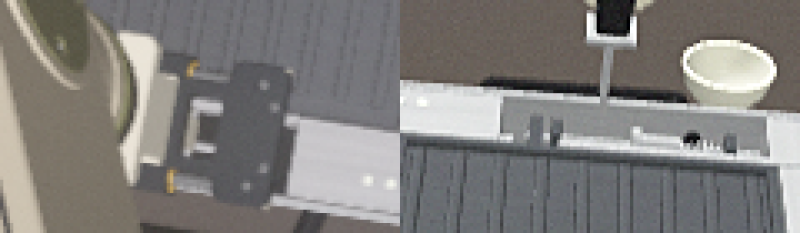

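Run:
```python
from h import *
st(); img,d,W=wcloud()
for r in range(203,236,2): print(r,[tuple((W[r,c]*1000).round(0).astype(int).tolist()) for c in (288,290,292)])
q=W[200:300,255:325].reshape(-1,3); q=q[(abs(q[:,2]-.132)<.006)]; print(q.min(0),q.max(0),cv2.minAreaRect(q[:,:2].astype(np.float32)))
```

```text
t 7.85 tcp [0.5128 0.2316 0.1527] az_y 81.79 z [ 0.003  0.001 -1.   ] open 0.0198 F [-0. -0. -1.]
203 [(509, 232, 47), (509, 234, 47), (509, 235, 48)]
205 [(501, 233, 80), (501, 235, 81), (511, 235, 48)]
207 [(501, 233, 84), (501, 235, 85), (501, 236, 86)]
209 [(501, 233, 92), (501, 235, 91), (501, 236, 91)]
211 [(501, 233, 96), (502, 235, 95), (501, 236, 97)]
213 [(501, 233, 100), (501, 235, 101), (502, 236, 100)]
215 [(501, 233, 105), (501, 235, 106), (502, 236, 104)]
217 [(501, 233, 109), (501, 235, 109), (501, 236, 109)]
219 [(501, 233, 114), (501, 235, 114), (501, 236, 114)]
221 [(501, 233, 117), (501, 235, 118), (501, 236, 119)]
223 [(501, 233, 122), (501, 234, 122), (431, 244, 319)]
225 [(499, 234, 131), (499, 235, 131), (499, 236, 131)]
227 [(499, 234, 135), (499, 235, 135), (499, 236, 134)]
229 [(500, 233, 135), (501, 235, 134), (500, 236, 135)]
231 [(501, 233, 135), (501, 234, 135), (502, 236, 134)]
233 [(503, 233, 134), (503, 234, 134), (503, 235, 134)]
235 [(502, 233, 140), (502, 234, 139), (502, 236, 141)]
[0.49689586 0.21822595 0.12870859] [0.51530092 0.24867169 0.13783921] ((0.5060348510742188, 0.2335062026977539), (0.029159702360630035, 0.015267696231603622), 81.40206909179688)
```

Request:
apply_moves(commands=[-0.33, -0.05, 0, 0, 0.003, 0, 1, 0, 0, -1.3, 0, 0, 0, 1, 0, 0, 0, 0, 0, 0, 1])

```text
t: 8.28
tool_pos: [0.5092, 0.231, 0.1391]
orientation: [0.225, 3.133, 0.002]
force: [-0.9, 0.8, -1.2]
opening: 0.0196
```

Run:
```python
from h import *
st(); img,d,W=wcloud()
q=W[190:224,280:300].reshape(-1,3); q=q[(q[:,2]>.075)&(q[:,2]<.11)]; print(np.median(q,0))
```

```text
t 8.28 tcp [0.5092 0.231  0.1391] az_y 81.79 z [ 0.001  0.001 -1.   ] open 0.0196 F [-0.9  0.8 -1.2]
[0.49741253 0.23392398 0.09313921]
```

Request:
apply_moves(commands=[0, 0, -1.3, 0, 0, 0, 1, 0, 0, -1.3, 0, 0, 0, 1, 0, 0, -1.0, 0, 0, 0, 1, 0, 0, 0, 0, 0, 0, 1])

```text
t: 8.82
tool_pos: [0.5091, 0.231, 0.1004]
orientation: [0.225, 3.133, 0.001]
force: [-0.2, -0.4, -1.1]
opening: 0.0195
```

```bash
python3 -c "
from h import *
st()"
```

```text
t 8.82 tcp [0.5091 0.231  0.1004] az_y 81.79 z [ 0.     0.001 -1.   ] open 0.0195 F [-0.2 -0.4 -1.1]
```

Request:
apply_moves(commands=[0.14, 0.99, 0, 0, 0, 0, 1, 0.07, 0.5, 0, 0, 0, 0, 1, 0, 0, 0, 0, 0, 0, 1])

```text
t: 9.2
tool_pos: [0.512, 0.2474, 0.1013]
orientation: [0.225, 3.132, 0.003]
force: [-0.3, 0.3, -1.4]
opening: 0.0198
```

Request:
apply_moves(commands=[0.07, 0.5, 0, 0, 0, 0, 1, 0.07, 0.5, 0, 0, 0, 0, 1, 0, 0, 0, 0, 0, 0, 1])

```text
t: 9.57
tool_pos: [0.5135, 0.2562, 0.1015]
orientation: [0.225, 3.132, -0.003]
force: [-1.1, -1.9, -0.6]
opening: 0.0199
```

```bash
python3 -c "
from h import *
st()"
```

```text
t 9.57 tcp [0.5135 0.2562 0.1015] az_y 81.79 z [ 0.001 -0.002 -1.   ] open 0.0199 F [-1.1 -1.9 -0.6]
```

Request:
apply_moves(commands=[0.06, 0.4, 0, 0, 0, 0, 1, 0.06, 0.4, 0, 0, 0, 0, 1, 0, 0, 0, 0, 0, 0, 1])

```text
t: 9.95
tool_pos: [0.5143, 0.2622, 0.1013]
orientation: [0.226, 3.133, -0.01]
force: [-0.6, -5.2, 1.2]
opening: 0.0199
```

Run:
```python
from h import *
st()
read_camera("wrist")
for n in("plate_front","collar"):
    for r in spot_point(n,"wrist")[:2]: print(n,round(r["conf"],2),w("wrist",r["point"]).round(4))
img,d,W=wcloud(); cv2.imwrite("pics/v8.png",cv2.resize(img[110:290,160:420],(650,450),interpolation=3))
```

```text
t 9.95 tcp [0.5143 0.2622 0.1013] az_y 81.75 z [-0.    -0.006 -1.   ] open 0.0199 F [-0.6 -5.2  1.2]
plate_front 0.79 [0.5407 0.1923 0.0736]
collar 0.72 [0.5172 0.2653 0.0461]
```

View pics/v8.png

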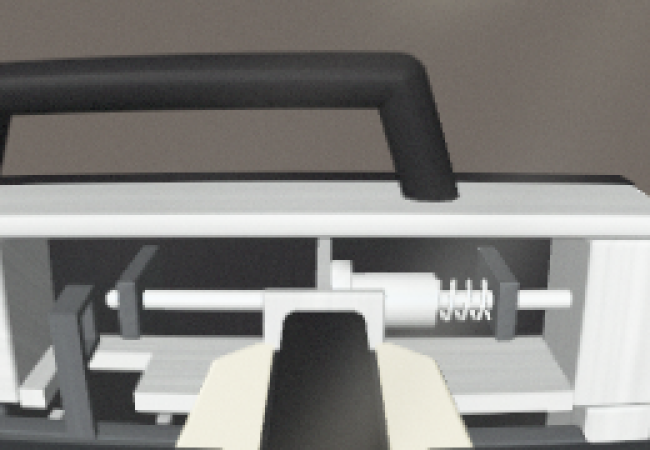

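The plate's front edge has sprung up (0.0736) and the nose at (110,298) is clear of the raised lug at (75,350). Backing off.

Request:
apply_moves(commands=[-0.07, -0.5, 0, 0, 0, 0, 1, -0.07, -0.5, 0, 0, 0, 0, 1, -0.14, -0.99, 0, 0, 0, 0, 1, 0, 0, 0, 0, 0, 0, 1, 0, 0, 0, 0, 0, 0, 1])

```text
t: 10.78
tool_pos: [0.5117, 0.2419, 0.1018]
orientation: [0.227, 3.132, -0.004]
force: [0.1, 0.1, -1.6]
opening: 0.0195
```

Run:
```python
from h import *
st()
read_camera("wrist")
for n in("plate_front","collar"):
    for r in spot_point(n,"wrist")[:2]: print(n,round(r["conf"],2),w("wrist",r["point"]).round(4))
```

```text
t 10.78 tcp [0.5117 0.2419 0.1018] az_y 81.72 z [ 0.001 -0.003 -1.   ] open 0.0195 F [ 0.1  0.1 -1.6]
plate_front 0.68 [0.5412 0.1915 0.0737]
collar 0.84 [0.5173 0.255  0.0469]
```

Request:
apply_moves(commands=[0, 0, 2.5, 0, 0, 0, 1, 0, 0, 3, 0, 0, 0, 1, 0, 0, 4, 0, 0, 0, 1, 0, 0, 4, 0, 0, 0, 1, 0, 0, 1, 0, 0, 0, 1, 0, 0, 0, 0, 0, 0, 1])

```text
t: 11.68
tool_pos: [0.5096, 0.2427, 0.2481]
orientation: [-0.224, -3.131, 0.006]
force: [-0.1, 0.6, -0.8]
opening: 0.0199
```

Request:
apply_moves(commands=[0.3, -4.3, 0, 0, 0, -0.165, 1, 0.3, -4.3, 0, 0, 0, -0.165, 1, 0.3, -4.3, 0, 0, 0, -0.165, 1, 0.3, -4.3, 0, 0, 0, -0.165, 1, 0.3, -4.3, 0.2, 0, 0, -0.165, 1, 0.3, -4.3, 0.2, 0, 0, -0.165, 1, 0.4, -4.3, 0.2, 0, 0, -0.165, 1, 0.4, -4.3, 0.2, 0, 0, -0.165, 1])

```text
t: 12.68
tool_pos: [0.5273, -0.1078, 0.2351]
orientation: [-2.119, -2.279, 0.007]
force: [0.6, 1.6, -1.9]
opening: 0.02
```

Request:
apply_moves(commands=[0.3, -4.3, 0, 0, 0, -0.165, 1, 0.3, -3.5, 0, 0, 0, -0.13, 1, 0, 0, 0, 0, 0, 0, 1, 0, 0, 0, 0, 0, 0, 1])

```text
t: 13.18
tool_pos: [0.5293, -0.1893, 0.2249]
orientation: [-2.435, -1.918, 0.009]
force: [0.3, 0.4, -0.3]
opening: 0.0198
```

```bash
python3 -c "
from h import *
st()"
```

```text
t 13.18 tcp [ 0.5293 -0.1893  0.2249] az_y -13.53 z [-0.031  0.029 -0.999] open 0.0198 F [ 0.3  0.4 -0.3]
```

Request:
apply_moves(commands=[1.7, -1.7, 0, -0.029, -0.031, 0.021, 1, 0, 0, 0, 0, 0, 0, 1])

```text
t: 13.42
tool_pos: [0.546, -0.2038, 0.2228]
orientation: [-2.44, -1.974, 0.001]
force: [-0.1, -0.1, -1.8]
opening: 0.0201
```

Run:
```python
from h import *
st()
img,d,W=wcloud()
st()
for a,b,c in ((.077,.084,"top"),(.12,.2,"blade")):
    pass
cv2.imwrite("pics/v9.png",cv2.resize(img[110:300,180:420],(720,570),interpolation=3))
for r in range(160,250,4): print(r,tuple((W[r,289]*1000).round(0).astype(int).tolist()))
```

```text
t 13.43 tcp [ 0.546  -0.2038  0.2228] az_y -12.05 z [-0.002  0.002 -1.   ] open 0.0201 F [-0.1 -0.1 -1.8]
t 13.47 tcp [ 0.5456 -0.2032  0.2227] az_y -12.06 z [-0.003  0.002 -1.   ] open 0.0197 F [-0.3 -0.5 -2. ]
160 (553, -167, 81)
164 (553, -171, 81)
168 (552, -175, 79)
172 (551, -178, 80)
176 (550, -182, 81)
180 (549, -186, 83)
184 (545, -206, 8)
188 (544, -210, 8)
192 (543, -215, 8)
196 (542, -220, 10)
200 (541, -225, 8)
204 (540, -230, 9)
208 (549, -191, 159)
212 (549, -191, 169)
216 (549, -191, 177)
220 (549, -191, 186)
224 (549, -191, 194)
228 (549, -190, 204)
232 (549, -192, 205)
236 (549, -192, 212)
240 (549, -192, 218)
244 (549, -192, 224)
248 (549, -192, 230)
```

View pics/v9.png

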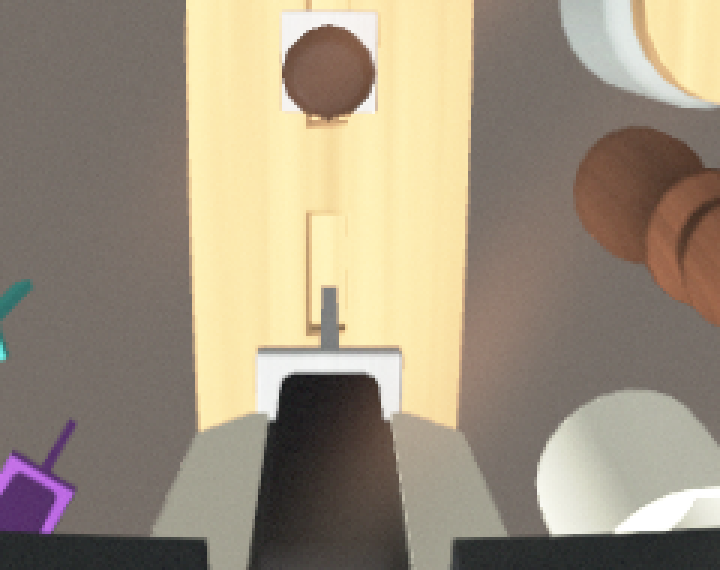

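The blade at (330,318) lines up with the empty slot, columns 307–345. Small y correction, then descending to just above the slot.

Request:
apply_moves(commands=[-0.05, -0.25, 0, 0.002, -0.003, -0.004, 1, 0, 0, -3, 0, 0, 0, 1, 0, 0, -2.5, 0, 0, 0, 1, 0, 0, 0, 0, 0, 0, 1])

```text
t: 13.98
tool_pos: [0.5442, -0.2029, 0.1672]
orientation: [-2.44, -1.97, -0.006]
force: [0.1, -0.1, -1.2]
opening: 0.0199
```

Run:
```python
from h import *
st()
img,d,W=wcloud()
st()
q=W[190:240,284:296].reshape(-1,3); q=q[(q[:,2]>.1)&(q[:,2]<.135)]; print(len(q),np.median(q,0))
v=W[100:240,270:306].reshape(-1,3); v=v[(v[:,2]<.02)&(abs(v[:,1]+.2)<.06)]; print(v.min(0),v.max(0))
# stand edges
for c in (270,278,282,284,286,288,290,292,294,296,300): print(c,tuple((W[185,c]*1000).round(0).astype(int).tolist()),tuple((W[192,c]*1000).round(0).astype(int).tolist()))
```

```text
t 13.97 tcp [ 0.5442 -0.2029  0.1672] az_y -12.17 z [-0.001  0.006 -1.   ] open 0.0199 F [ 0.1 -0.1 -1.2]
t 14.03 tcp [ 0.545  -0.2033  0.1687] az_y -12.17 z [ 0.001  0.006 -1.   ] open 0.0199 F [ 0.6  0.4 -1.1]
93 [ 0.54763554 -0.18975883  0.11799014]
[ 0.53293094 -0.23619776  0.00643423] [ 0.55243196 -0.20430671  0.01021014]
270 (535, -174, 79) (534, -180, 81)
278 (541, -175, 81) (540, -181, 81)
282 (544, -176, 81) (543, -182, 81)
284 (546, -177, 79) (544, -182, 80)
286 (547, -177, 80) (546, -182, 81)
288 (549, -177, 80) (548, -183, 81)
290 (550, -178, 80) (549, -183, 82)
292 (552, -178, 81) (551, -184, 80)
294 (553, -178, 79) (552, -184, 80)
296 (555, -179, 80) (554, -184, 80)
300 (558, -179, 81) (557, -185, 81)
```

Request:
apply_moves(commands=[0.03, -0.37, 0, -0.006, -0.001, 0, 1, 0, 0, -1.5, 0, 0, 0, 1, 0, 0, -1.5, 0, 0, 0, 1, 0, 0, 0, 0, 0, 0, 1])

```text
t: 14.52
tool_pos: [0.5466, -0.2077, 0.1399]
orientation: [2.44, 1.97, 0.005]
force: [0.7, -0.1, -0.9]
opening: 0.02
```

Run:
```python
from h import *
st()
```

```text
t 14.53 tcp [ 0.5466 -0.2077  0.1399] az_y -12.17 z [ 0.006 -0.003 -1.   ] open 0.02 F [ 0.7 -0.1 -0.9]
```

Request:
apply_moves(commands=[-0.05, 0.05, -1.2, 0, 0, 0, 1, 0, 0, -1.2, 0, 0, 0, 1, 0, 0, -0.9, 0, 0, 0, 1, 0, 0, 0, 0, 0, 0, 1])

```text
t: 15.02
tool_pos: [0.5457, -0.207, 0.104]
orientation: [2.44, 1.97, 0.005]
force: [-0.2, 0.3, -1.7]
opening: 0.0198
```

Run:
```python
from h import *
st()
```

```text
t 15.03 tcp [ 0.5457 -0.207   0.104 ] az_y -12.17 z [ 0.005 -0.002 -1.   ] open 0.0198 F [-0.2  0.3 -1.7]
```

Within 1 mm of the board. Opening to 5 cm, then lifting away.

Request:
apply_moves(commands=[0, 0, 0, 0, 0, 0, 3, 0, 0, 0, 0, 0, 0, 5, 0, 0, 0, 0, 0, 0, 5, 0, 0, 0, 0, 0, 0, 5])

```text
t: 15.52
tool_pos: [0.5471, -0.2076, 0.106]
orientation: [2.438, 1.969, 0.007]
force: [-0.5, -0.6, -0.0]
opening: 0.0498
```

Request:
apply_moves(commands=[0, 0, 2, 0, 0, 0, 5, 0, 0, 4, 0, 0, 0, 5, 0, 0, 5, 0, 0, 0, 5, 0, 0, 3, 0, 0, 0, 5, -5, -2, 0, 0, 0, 0, 5, -5, -2, 0, 0, 0, 0, 5, 0, 0, 0, 0, 0, 0, 5, 0, 0, 0, 0, 0, 0, 5])

```text
t: 16.52
tool_pos: [0.4459, -0.2489, 0.2631]
orientation: [2.428, 1.962, 0.012]
force: [0.4, -0.7, 0.6]
opening: 0.0497
```

Run:
```python
from h import *
st()
b,_=read_camera("scene"); spots(["fork","plate_front","collar","brush","scraper"],"scene")
cv2.imwrite("pics/v10.png",cv2.resize(b[130:330,120:520],(800,400),interpolation=3))
read_camera("top"); spots(["fork","plate_front","collar","brush","scraper"],"top")
```

```text
t 16.52 tcp [ 0.4459 -0.2489  0.2631] az_y -12.11 z [ 0.018 -0.01  -1.   ] open 0.0497 F [ 0.4 -0.7  0.6]
scene fork 0.69 [0.5348 0.188  0.0733] [381. 208.]
scene fork 0.67 [ 0.4053 -0.2841  0.0467] [169. 185.]
scene fork 0.63 [ 0.3958 -0.205   0.051 ] [203. 181.]
scene fork 0.61 [ 0.4028 -0.1189  0.0503] [240. 183.]
scene plate_front 0.59 [0.5391 0.1877 0.0715] [381. 210.]
scene brush 0.7 [ 0.5594 -0.1415  0.0772] [220. 213.]
scene scraper 0.82 [ 0.5311 -0.2752  0.0765] [158. 205.]
top fork 0.75 [ 0.406  -0.1186  0.047 ] [331. 264.]
top fork 0.67 [ 0.5438 -0.2117  0.0805] [377. 200.]
top fork 0.66 [ 0.4008 -0.2794  0.0537] [406. 268.]
top fork 0.6 [ 0.3988 -0.2049  0.052 ] [371. 268.]
top plate_front 0.59 [0.5362 0.1853 0.0705] [190. 201.]
top collar 0.72 [0.5131 0.2487 0.0482] [162. 212.]
top brush 0.83 [ 0.5546 -0.1411  0.0802] [344. 194.]
top scraper 0.79 [ 0.5282 -0.2762  0.0803] [407. 208.]
```

View pics/v10.png

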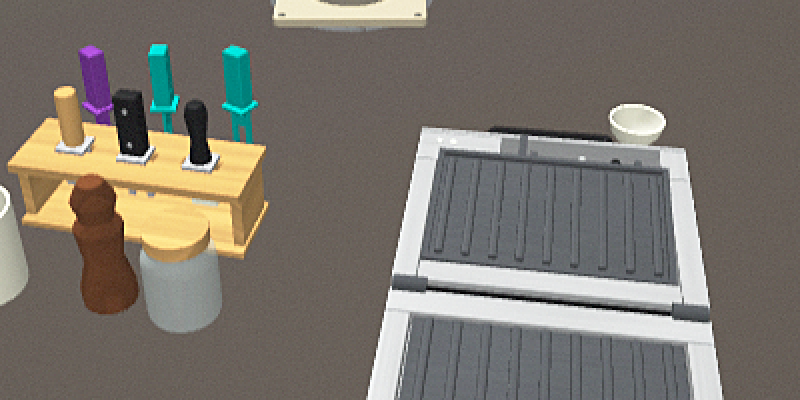

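The fork hangs upright in the middle slot at (130,125), the plate's front edge is up, and nothing else looks moved. Handing in.

```bash
python3 -c "
from h import *
print(close_job())"
```

```text
the job is handed in; nothing more can be done
None
```

The plate is released and lying in the grill, and the fork is back in the stand's middle slot. I handed the job in at about 16.6 s; the hand-in gave no verdict.

**What I did:** I took the black riveted fork from the middle slot and set its prongs over the bar. I pushed the collar along the grill's +y until the plate's front edge sprang up, with about 5 N on the tool. Then I backed off, let the bar return, hung the fork up again and moved the gripper clear.

**Last checks:**
- **Plate:** the front edge read 0.071–0.074 m high, against 0.057 m latched.
- **Bar:** the collar was back at its rest position to within the measuring accuracy of about 4 mm. That accuracy cannot by itself confirm the 3 mm limit. At the end only the top camera reported it; the scene camera gave no reading.
- **Fork:** upright in the slot, with its origin at about z = 0.08 m. This too came from the top camera only. The scene camera missed the fork and put its best "fork" guess on the grill plate, but the picture shows it hanging in the slot.
- **Surroundings:** the scraper and brush read within about 4 mm of their first positions. The mill, jar and saltcellar look unmoved in the picture. The mug is only partly in view there.

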